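# Lock the turning spice rack, then hold up the tall jar

### The arm

A 6-joint arm with a two-finger parallel gripper is mounted at the origin on a cart in front of the work surface, level with it; the furniture and walls round the work are solid. World frame = base frame: x ahead of the robot, y to its left, z up, the work surface at z = 0. Lengths are in m, angles in rad, forces in N, time in s.
With the tool pointing down it reaches from about 0.375 to 0.9 m from the base axis. Payload 3.1 kg.
Tool frame: the origin (TCP) lies on the centre line of the jaws, within the pads' length; the fingertips stand 22 mm ahead of it and the grasp point (between the pads) lies 3 mm ahead of it; z points along the fingers, y is the line along which they close (so a half turn about z gives the same grasp; the last joint's range is limited). The gripper opens to 85 mm and grips with 20 to 120 N. Pads are 22 mm wide; open, the fingers measure 114 mm over their backs; the gripper's body (76 mm by 85 mm) begins 54 mm behind the grasp point. The pads swing forward as they close: fully open they stand 13 mm farther back than shut.
Start: joints at [-1.357, 0.527, 1.433, -0, 1.181, -0.178], TCP at [0.239, -0.578, 0.219] pointing down, gripper open.
Joint ranges: [-3.08, 3.08], [-0.75, 2.2], [0.22, 2.44], [-1.43, 4.57], [0, 2.65], [-2.85, 2.85]. Speed limits (rad/s): [2.79, 2.79, 3.14, 3.14, 3.14, 3.14].

### API

Orientations are given as a unit quaternion [x, y, z, w].
In Python, from station import sense, eyes, job gives the robot as it stands.
- The arm moves only by the shell command python3 -m pendant [FORCE], which reads ROWS from standard input. ROWS is one flat JSON list of numbers that holds 1 to 20 rows one after another, with no inner brackets; each row has 5 numbers: dx, dy, dz in a scale on which 1.0 is 0.5 m, then a turn about the tool's z in normalised numbers (1 is pi/2 rad), then the opening from 0.0 (shut) to 1.0 (fully open); each row is the pose to reach, as a shift and turn from the pose commanded when the command began, along the tool's axes at that moment; what a row does not reach only later rows make up. A row lasts 1/10 s, in which the tool goes at most 0.05 m and 0.15 rad, less where a joint would pass 70% of its speed; a pose out of reach is approached as far as the arm can. The fingers move at their own pace and stop on an object; FORCE is the grip in N (left out, the last holds). Time passes only in rows, so rows that do not move let the fingers close. It prints the time, the measured TCP pose, the force, the opening and the grip force at its end. Shift and turn numbers lie between -1 and 1, and a call with a number outside is refused. Input that does not fit is refused with a message, and nothing moves.
- sense(): the state, without advancing time (a new reading comes with each control period).
- eyes.snapshot(name): name is "scene" or "top" or "wrist"; returns a dict with "pixels" (420x560x3 uint8, red, green, blue), "range_z" (420x560 float32, m along the optical axis (not along the pixel's ray), 0 where there is no reading), "fov_y" (degrees; the focal length in pixels is half the picture's height over the tangent of half this angle, whatever the lens; pixels are square), "cx", "cy" (the principal point, pixels), "k1" (the pictures are not rectified: a ray, as slopes to the right and down, at radius r is drawn at 1 + k1 r^2 times it, then the intrinsics apply), "R" (3x3) and "t" (3): a world point X has camera coordinates R X + t; the wrist camera has in their place "hand_eye" (4x4, takes a point from camera to tool coordinates, whose origin is the TCP and whose axes are the flange's). Camera axes: x right, y down, z forward; pixel columns grow to the right and rows downward; lengths in m; the calibration is good to about 2 mm. A picture is of the moment at which its call begins: read the wrist's pose just before it.
- job.sign_off(): hands the job in; it is judged then, once.
The state is a dict: "t": time; "q": joint angles; "qd": joint speeds; "tau": joint torques, N m; "tcp_pos": TCP position; "tool_rot": TCP orientation; "force": force on the tool from outside, world axes, zero at the start; "ft_torque": the same for the moment, N m; "finger_gap": opening from 0.0 (shut) to 1.0 (fully open); "gripper_force": force on a finger pad.
Only numpy, scipy, OpenCV 4.12 (cv2) and the standard library are available. Lean on these libraries where they do the work, as an engineer would, in place of code of your own. Each camera call takes 0.05 s, during which the arm holds its last target. There are 200 camera calls.

### The job

Lock the turning spice rack: take the loose pin out of the wooden block and push it fully home down through the hole in the rack's tab into the ear of the base beneath, and let go of it. Only then draw the taller jar, the straight one with the flat cap, out of its slanted pocket, turn it upright, cap up, and finish still gripping it steadily, its underside at least 15 cm above the worktop, ready for the cook to take from your gripper. Leave the short dome-topped shaker in its pocket and the tins and the jam jar near the rack where they are.

Things in the scene. Friction and masses are not known exactly. Their poses are not given: they have to be found in the camera images.
- rack_base: Fixed dark steel foot of the rack, a disc 144 mm across, 12 mm thick. Origin: on the worktop, on the vertical turning axis. Its +y axis points along the arm to the ear with the lock hole; its -x axis (towards the robot within 0.4 rad) is where the jars' tops lean. The aluminium rack plate on it is 130 x 160 mm, its top 40 mm above the worktop.
- pockets (a point): Midpoint between the two square steel pockets on the rack (at y = -40 and +40 mm from it), at the centre of their floors, 62 mm above the worktop; axes as rack_base. Pockets: inside 46 mm, outside 54 mm, 62 mm long. Their axis leans 40 degrees from vertical, direction (-0.643, 0, 0.766). Which one holds the jar varies. The jar top reaches 155 mm above the worktop.
- rack (a joint): Turn of the rack on its base about the vertical, rad, 0 to 0.8; starts at its stop at 0, where the tab's hole is over the ear's hole. Growing values turn it counterclockwise from above. It moves stiffly (0.15 N m of friction) until the pin locks it.
- lock_hole (a point): Centre of the lock hole at the top face of the rack's tab, 137 mm along +y from the turning axis, 40 mm above the worktop. The hole is vertical, 14 mm in diameter with a 2 mm chamfer: through the 8 mm tab, a 2 mm gap, then through the 30 mm high fixed ear below. z axis up.
- pin: Loose lock pin, 80 mm long, 60 g, upright in the wooden block at the start, lower end 6 mm above the worktop. Origin: centre of the lower end; z up along the pin. Shank 10 mm thick from 0 to 34 mm, chamfered end; collar 22 mm wide from 34 to 38 mm; black round grip 16 mm wide from 38 to 80 mm. Home when the collar lies on the tab, its lower end 34 mm below the tab top.
- pin_block: Fixed wooden block 46 x 46 x 40 mm high in which the pin is parked, in a vertical through hole of 14 mm at its centre, the collar on the block's top. Origin: centre of the underside.
- jar: The tall jar: a straight round spice jar with a flat dark cap, 41 mm in diameter, 105 mm tall, about 110 g, loose in one of the slanted pockets (it has 2 to 3 mm of play to the sides). Origin: centre of its underside; z along the jar to the cap. The cap is the last 21 mm; the outermost 47 mm or so of the jar stand out of the pocket.
- shaker: Bystander in the other pocket: short shaker with a domed top, 44 mm in diameter, 90 mm tall. Origin: centre of its underside; z to its top.
- tuna_tin: Bystander: low round tin, 86 mm in diameter, 40 mm high. Origin: centre of the underside.
- food_tin: Bystander: tall food tin, 57 mm in diameter, 72 mm high. Origin: centre of the underside.
- jam_jar: Bystander: wide round jam jar with a screw lid, 65 mm in diameter, 97 mm high. Origin: centre of the underside.
Mind the look-alikes: they are no part of the job. Leave any blue or green look-alike of the jar alone.

How it is judged:
By the outcome, as a careful person would: the job done as asked, in the order asked, and still so for the second after the job is handed in, while the arm keeps its last pose, push and grip.
It also fails if it takes over 58 s, if anything falls off the work surface, if the arm or the gripper's body presses on something with over 40 N, if the wrist force passes 120 N, or if a joint passes its speed limit or range.

## Working session

There is one attempt and no reset: what is moved stays moved. The work goes in short steps, Python scripts to look and compute and a shell command to move; the robot and the scene stay as the last step left them, time stands still between calls to the robot, and variables do not carry over. Pictures are saved under pics/ and viewed, at most 10 in all, crops included, and the job is handed in when it is done.

```bash
mkdir -p pics; ls; cat > h.py <<'E'
import numpy as np, cv2
from station import sense, eyes, job
from scipy.spatial.transform import Rotation as Ro
def snap(name):
    s=sense(); d=eyes.snapshot(name)
    if 'hand_eye' in d:
        T=np.eye(4);T[:3,:3]=Ro.from_quat(s['tool_rot']).as_matrix();T[:3,3]=s['tcp_pos']
        W=T@np.array(d['hand_eye'])
    else:
        W=np.eye(4);W[:3,:3]=np.array(d['R']).T;W[:3,3]=-W[:3,:3]@np.array(d['t'])
    d['W']=W; return d
def K(d):
    f=210/np.tan(np.radians(d['fov_y'])/2)
    return np.array([[f,0,d['cx']],[0,f,d['cy']],[0,0,1.]]),np.array([d['k1'],0,0,0,0.])
def rays(d,uv):
    k,D=K(d); p=cv2.undistortPoints(np.array(uv,float).reshape(-1,1,2),k,D).reshape(-1,2)
    return np.c_[p,np.ones(len(p))]
def cloud(d):
    v,u=np.mgrid[0:420,0:560]; r=rays(d,np.c_[u.ravel(),v.ravel()])
    P=r*d['range_z'].reshape(-1,1); return (P@d['W'][:3,:3].T+d['W'][:3,3]).reshape(420,560,3)
def proj(d,X):
    Wi=np.linalg.inv(d['W']); X=np.atleast_2d(X)@Wi[:3,:3].T+Wi[:3,3]
    k,D=K(d); return cv2.projectPoints(X,np.zeros(3),np.zeros(3),k,D)[0].reshape(-1,2)
def tri(ds,uvs):
    A=np.zeros((3,3));b=np.zeros(3)
    for d,uv in zip(ds,uvs):
        r=d['W'][:3,:3]@rays(d,[uv])[0]; r/=np.linalg.norm(r); M=np.eye(3)-np.outer(r,r); A+=M;b+=M@d['W'][:3,3]
    return np.linalg.solve(A,b)
def save(d,f,crop=None,z=1):
    im=d['pixels'][...,::-1]
    if crop: a,b,c,e=crop; im=im[b:e,a:c]
    cv2.imwrite(f,cv2.resize(im,None,fx=z,fy=z,interpolation=cv2.INTER_CUBIC))
E
python3 - <<'E'
from h import *
import pickle
for n in('scene','top'):
    d=snap(n); save(d,f'pics/{n}0.png',z=1.4); pickle.dump(d,open(n+'.pkl','wb')); print(n,d['W'].round(3).tolist(),d['fov_y'],d['k1'],d['cx'],d['cy'])
print(sense())
E
```

```text
pics
scene [[0.543, -0.405, 0.735, -0.487], [-0.84, -0.251, 0.482, -0.697], [-0.011, -0.879, -0.476, 0.809], [0.0, 0.0, 0.0, 1.0]] 44.502283877801155 0.05524613821069523 280.4721071358904 207.9188722624227
top [[-0.023, -0.994, 0.104, 0.51], [-0.999, 0.02, -0.026, 0.062], [0.023, -0.105, -0.994, 1.114], [0.0, 0.0, 0.0, 1.0]] 53.0881833797552 -0.10047871912229438 285.0623638811338 210.91228970240329
{'t': 0.1, 'q': array([-1.35749045e+00,  5.28367914e-01,  1.43377626e+00, -3.67555108e-05,
        1.18140311e+00, -1.78471572e-01]), 'qd': array([-1.06006422e-03, -2.48115457e-03, -2.13859837e-03,  1.32867790e-03,
        1.72601685e-04, -7.77925445e-05]), 'tau': array([-3.16624946e-04, -4.43305099e+01, -1.78586340e+01, -3.19771079e-04,
        3.91119771e-03,  1.14691292e-05]), 'tcp_pos': array([ 0.23853441, -0.57696502,  0.21783408]), 'tool_rot': array([ 9.80873247e-01,  1.94645107e-01, -3.40137893e-05, -9.76871901e-04]), 'force': array([-0.23588324,  0.88837339, -0.51900609]), 'ft_torque': array([-0.01036284, -0.02083461, -0.05020153]), 'gripper_force': 0.0, 'finger_gap': 0.999020789744871}
```

View pics/scene0.png

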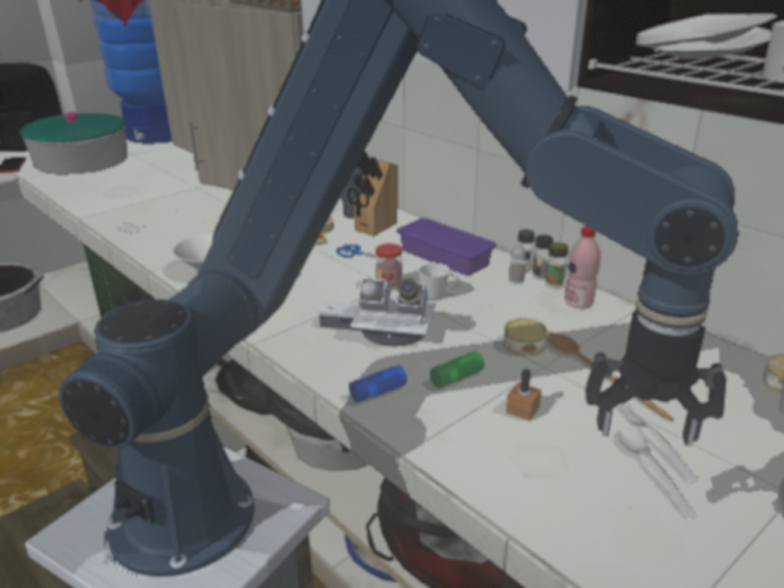

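View pics/top0.png

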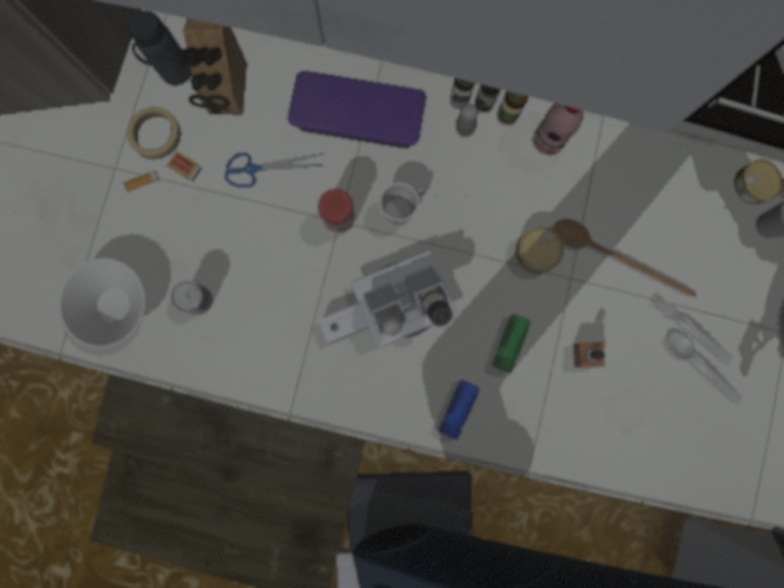

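Top view (pixels in the 1.4× picture): pin and block at (597,353), lock tab with its hole at (334,327), domed grey shaker at (390,322), dark-capped jar in its pocket at (437,308). Candidates for the jar:
- dark cap in the rack pocket at (437,308), which fits: it is in a slanted pocket and has a flat dark cap
- blue at (460,410) and green at (512,343), both lying down, which are the look-alikes
- spice jars at the wall at (460–515,90), not in the rack

I'll confirm with a crop and measure.

```bash
python3 - <<'E'
from h import *
import pickle
t=pickle.load(open('top.pkl','rb')); s=pickle.load(open('scene.pkl','rb'))
def c(d,a,b,cc,e,w,h): return cv2.resize(d['pixels'][b:e,a:cc,::-1],(w,h),interpolation=cv2.INTER_CUBIC)
A=c(t,220,170,340,260,400,300);B=c(s,225,185,315,252,400,300);C=c(t,395,225,455,270,400,300);D=c(s,350,255,410,300,400,300)
cv2.imwrite('pics/crops.png',np.vstack([np.hstack([A,B]),np.hstack([C,D])]))
P=cloud(t); Q=cloud(s)
for n,uv in dict(pin=(426,252),hole=(239,234),jar=(312,220),shaker=(279,230),tab=(246,232),plate=(305,185),tuna=(386,178),jam=(240,149)).items():
    u,v=uv; print(n,P[v,u].round(4))
# rack points by height
m=(P[...,2]>.034)&(P[...,2]<.046)&(np.abs(P[...,0]-P[234,239,0])<.15)&(np.abs(P[...,1]-P[220,300,1])<.2)
n,l,st,ce=cv2.connectedComponentsWithStats(m.astype(np.uint8))
for i in range(1,n):
    if st[i,4]>30: print(st[i],P[l==i].mean(0).round(3), cv2.minAreaRect(P[l==i][:,:2].astype(np.float32)))
E
```

```text
pin [ 0.508  -0.3147  0.0809]
hole [ 0.5679  0.1563 -0.0014]
jar [ 0.5888 -0.025   0.1487]
shaker [0.5685 0.0514 0.1296]
tab [0.5705 0.1349 0.0397]
plate [ 0.689  -0.0193  0.0402]
tuna [ 0.7048 -0.2342  0.0353]
jam [0.7729 0.1434 0.0965]
[ 228  178   90   69 1719] [0.612 0.073 0.039] ((0.6046978831291199, 0.0627739429473877), (0.1300460696220398, 0.24040544033050537), 21.436443328857422)
[318 204   9  21  43] [ 0.608 -0.061  0.039] ((0.6129631996154785, -0.060056500136852264), (0.05467977374792099, 0.00678207678720355), 18.510677337646484)
[285 208  13  15 114] [0.612 0.02  0.039] ((0.6116503477096558, 0.01982719451189041), (0.03304281458258629, 0.023254984989762306), 24.923765182495117)
[354 225  23  41 417] [ 0.531 -0.172  0.038] ((0.5318505764007568, -0.1722247451543808), (0.0323612280189991, 0.10473790019750595), 66.01732635498047)
[323 272  18  19 208] [ 0.438 -0.081  0.038] ((0.43649739027023315, -0.08117158710956573), (0.03538208454847336, 0.05090770125389099), 66.71046447753906)
```

View pics/crops.png

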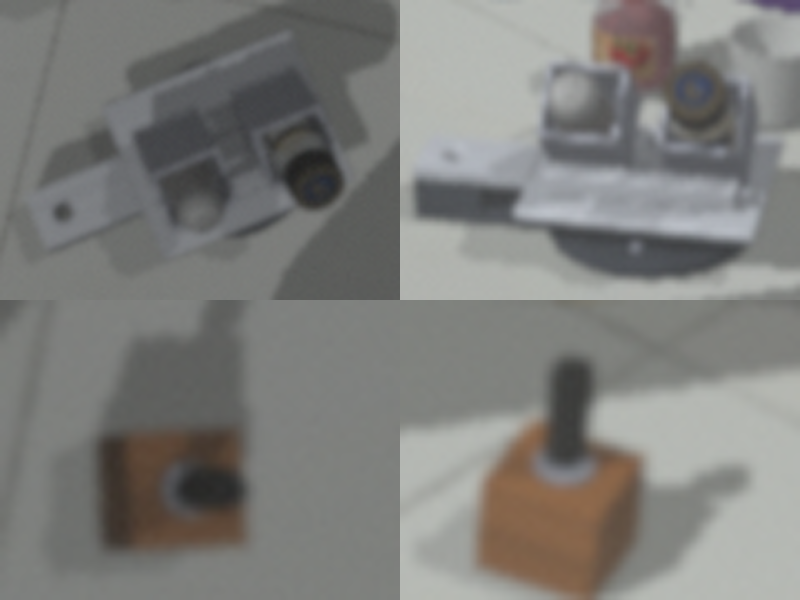

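The crop confirms it. The dark flat-capped jar is in the right (-y) pocket at top pixel (312,221), the domed shaker is in the left pocket, the hole is at top (239,233) and scene (237,220), and the pin stands in its block.

```bash
python3 - <<'E'
from h import *
import pickle
t=pickle.load(open('top.pkl','rb')); s=pickle.load(open('scene.pkl','rb'))
o=.4
print('hole',tri([t,s],[(239.2-o,233.3-o),(236.9-o,219.9-o)]).round(4))
print('pintop',tri([t,s],[(429.2-o,252.9-o),(375.8-o,264.3-o)]).round(4))
print('collar',tri([t,s],[(423.2-o,253.2-o),(374.9-o,279.7-o)]).round(4))
P=cloud(t)
m=(P[...,2]>.037)&(P[...,2]<.043)
n,l,st,ce=cv2.connectedComponentsWithStats(m.astype(np.uint8)); i=l[185,305]
r=P[l==i]; a=np.radians(18.5)
# plate/tab edge fit: yaw minimising extent; use tab part
for deg in range(10,30,2):
    a=np.radians(deg); ey=np.array([-np.sin(a),np.cos(a)]); ex=np.array([np.cos(a),np.sin(a)])
    print(deg, np.ptp(r[:,:2]@ex).round(4), np.ptp(r[:,:2]@ey).round(4), end='; ')
q=P[(P[...,2]>.06)&(P[...,2]<.17)&(abs(P[...,0]-.6)<.1)&(abs(P[...,1])<.1)]
d=snap('wrist'); save(d,'pics/w0.png',z=1); print(d['hand_eye'],d['fov_y'])
# pin cloud
for D in(t,s):
    C=cloud(D); k=(np.hypot(C[...,0]-.508,C[...,1]+.314)<.02)&(C[...,2]>.05)
    print(k.sum(),C[k].mean(0),C[k].max(0),C[k].min(0))
E
```

```text
hole [0.5683 0.1536 0.0399]
pintop [ 0.5069 -0.32    0.0875]
collar [ 0.5066 -0.3212  0.0419]
10 0.156 0.2386; 12 0.1518 0.2394; 14 0.1474 0.2399; 16 0.1428 0.2401; 18 0.1381 0.24; 20 0.1332 0.2398; 22 0.1303 0.2401; 24 0.1327 0.2423; 26 0.1359 0.2446; 28 0.1391 0.2465; [[ 6.64755375e-04 -9.57057950e-01 -2.89895909e-01  7.31614755e-02]
 [ 9.99999422e-01  3.91336314e-04  1.00112989e-03 -1.01450743e-03]
 [-8.44692528e-04 -2.89896407e-01  9.57057657e-01 -1.55457491e-01]
 [ 0.00000000e+00  0.00000000e+00  0.00000000e+00  1.00000000e+00]] 58.38462055438523
65 [ 0.50559172 -0.31870946  0.07560194] [ 0.51317684 -0.31245097  0.08906333] [ 0.49779455 -0.32895883  0.05131673]
95 [ 0.5001481  -0.32327886  0.07142059] [ 0.5122745  -0.31503427  0.08806337] [ 0.49367905 -0.32990232  0.05020993]
```

The rows are not in the units I measure in: shifts go in shares of 0.5 m and turns go in shares of pi/2 rad. I convert before sending: 0.346 m / 0.5 = 0.692, -0.135 m / 0.5 = -0.27.

```bash
cat >> h.py <<'E'
def go(x,y=None,z=None):
    s=sense(); R=Ro.from_quat(s['tool_rot']).as_matrix(); print('tool',(R.T@(np.array([x,y,z])-s['tcp_pos'])).round(4),'t',s['t'],'yaxis',R[:,1].round(3),'zaxis',R[:,2].round(4),'F',s['force'].round(1),'gap',s['finger_gap'])
E
echo '[0.692,-0.27,0.076,0,0.6,0.692,-0.27,0.076,0,0.6,0.692,-0.27,0.076,0,0.6,0.692,-0.27,0.076,0,0.6,0.692,-0.27,0.076,0,0.6,0.692,-0.27,0.076,0,0.6,0.692,-0.27,0.076,0,0.6,0.692,-0.27,0.076,0,0.6,0.692,-0.27,0.076,0,0.6,0.692,-0.27,0.076,0,0.6,0.692,-0.27,0.076,0,0.6,0.692,-0.27,0.076,0,0.6]' | python3 -m pendant
python3 - <<'E'
from h import *
d=snap('wrist'); save(d,'pics/w1.png',z=1.4)
for n,X in dict(top=(.507,-.3205,.086),collar=(.507,-.3205,.044)).items(): print(n,proj(d,X)*1.4)
C=cloud(d); k=(np.hypot(C[...,0]-.507,C[...,1]+.3205)<.02)&(C[...,2]>.075)&(C[...,2]<.1); print(k.sum(),C[k].mean(0),C[k].max(0),C[k].min(0))
go(.507,-.3205,.071)
E
```

```text
t: 1.35
tcp_pos: [0.506, -0.322, 0.1808]
tool_rot: [0.981, 0.194, -0.0, 0.0]
force: [0.3, 0.0, -0.9]
finger_gap: 0.597
gripper_force: 0.0
top [[388.98496246 287.37503393]]
collar [[388.98191302 267.12523379]]
442 [ 0.50615993 -0.32135291  0.08522228] [ 0.5127464  -0.31390013  0.08803448] [ 0.4969054  -0.32961485  0.07500264]
tool [ 0.0014 -0.0011  0.1099] t 1.4 yaxis [ 0.38  -0.925  0.   ] zaxis [ 1.e-04 -3.e-04 -1.e+00] F [ 0.8 -0.4  1. ] gap 0.5983006260969569
```

View pics/w1.png

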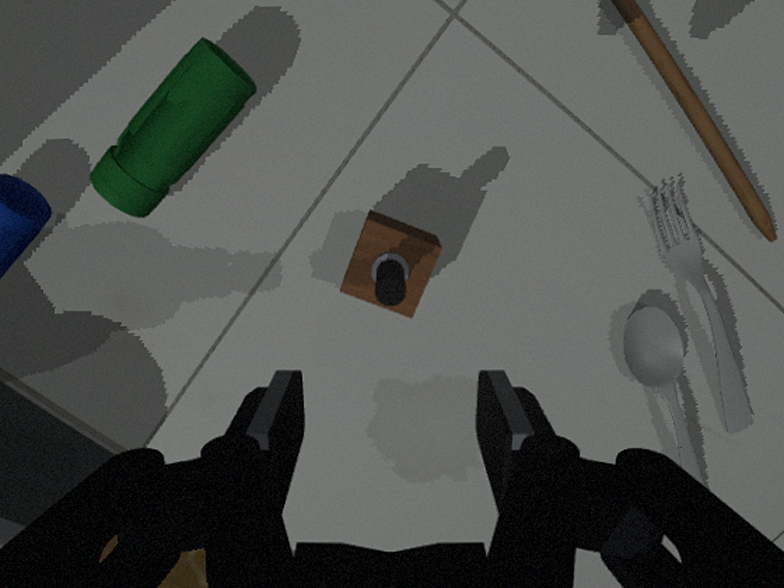

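The wrist view shows the pin's top at (390,289) and its collar at (390,268), matching the predicted pixels to about 1 px and centred between the jaws. Descend and grip.

Scaled: 0.108 m / 0.5 = 0.216, -0.001 m / 0.5 = -0.002.

```bash

echo '[0.002,-0.002,0.1,0,0.5,0.002,-0.002,0.18,0,0.5,0.002,-0.002,0.216,0,0.5,0.002,-0.002,0.216,0,0.5,0.002,-0.002,0.216,0,0,0.002,-0.002,0.216,0,0,0.002,-0.002,0.216,0,0,0.002,-0.002,0.216,0,0,0.002,-0.002,0.216,0,0,0.002,-0.002,0.216,0,0,0.002,-0.002,0.216,0,0,0.002,-0.002,0.216,0,0]' | python3 -m pendant 50
python3 -c "
from h import *
go(.568,.1536,.14)"
```

```text
t: 2.6
tcp_pos: [0.5079, -0.3197, 0.0735]
tool_rot: [0.981, 0.195, 0.0, 0.001]
force: [-0.5, 0.2, 5.8]
finger_gap: 0.002
gripper_force: 2.9
tool [ 0.2364 -0.4144 -0.0669] t 2.6 yaxis [ 0.382 -0.924  0.001] zaxis [ 0.001 -0.001 -1.   ] F [-0.5  0.2  5.8] gap 0.0016392879793260557
```

```bash

python3 - <<'E'
from h import *
a=snap('wrist');b=snap('scene');save(a,'pics/w2.png')
im=np.hstack([cv2.resize(a['pixels'],(400,300))[...,::-1],cv2.resize(b['pixels'][235:325,320:440],(400,300))[...,::-1]]);cv2.imwrite('pics/c2.png',im)
E
```

```text
(no output)
```

View pics/c2.png

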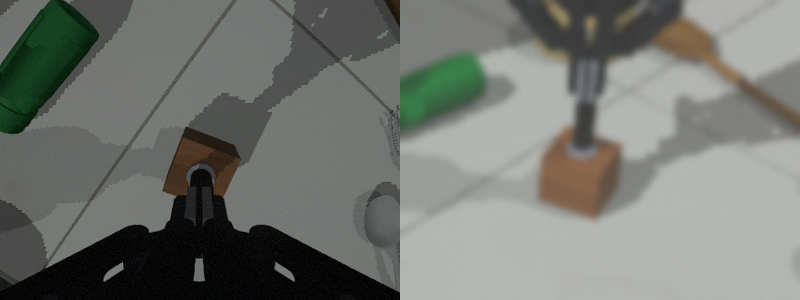

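```bash

python3 - <<'E'
from h import *
im=cv2.imread('pics/w2.png')[160:400,200:360]; im=cv2.convertScaleAbs(cv2.resize(im,(400,600),interpolation=2),alpha=2.2,beta=20)
b=snap('scene');b2=cv2.resize(b['pixels'][235:305,340:387],(400,600))[...,::-1]
cv2.imwrite('pics/c3.png',np.hstack([im,b2]))
for n,X in dict(top=(.507,-.3205,.086)).items():
  a=snap('wrist');print(proj(a,X),[ (i,proj(a,a['W'][:3,3]*0+np.array([.5079,-.3197,.0735-i]))) for i in(0,.022)]); print(proj(b,[[.5079,-.3197,.0515],[.5065,-.321,.086],[.5065,-.321,.044]]))
  C=cloud(b); k=(np.hypot(C[...,0]-.507,C[...,1]+.3205)<.03); 
  print([C[v,368].round(3).tolist() for v in range(250,285,3)])
E
```

```text
[[281.19487926 281.21364391]] [(0, array([[280.06924424, 266.08765047]])), (0.022, array([[279.78407079, 247.54636105]]))]
[[374.05506077 275.77033986]
 [375.36491068 264.67353638]
 [374.08820872 278.69363363]]
[[0.494, -0.304, 0.13], [0.665, -0.236, 0.002], [0.657, -0.24, -0.003], [0.64, -0.248, -0.0], [0.625, -0.254, 0.001], [0.617, -0.258, -0.003], [0.6, -0.266, 0.0], [0.588, -0.271, -0.001], [0.518, -0.299, 0.043], [0.51, -0.303, 0.04], [0.497, -0.309, 0.042], [0.487, -0.314, 0.04]]
```

View pics/c3.png

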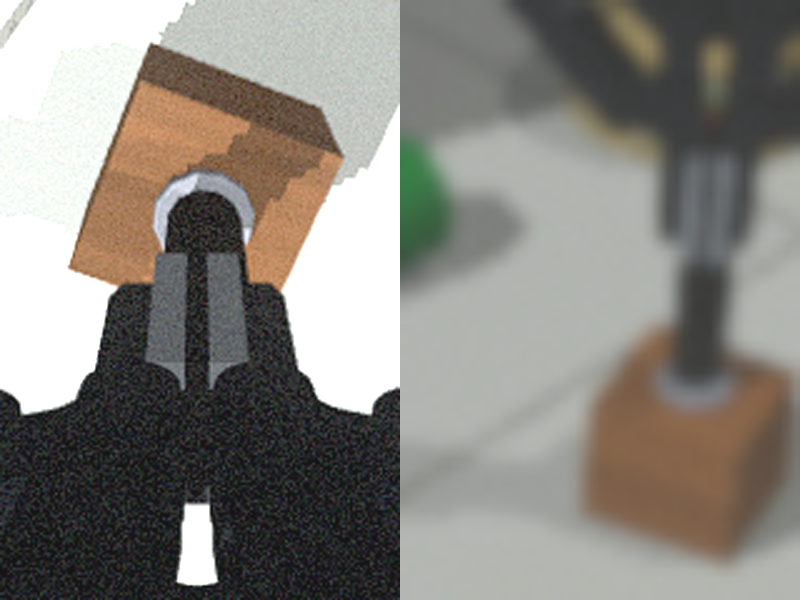

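```bash

python3 - <<'E'
from h import *
a=snap('wrist');b=snap('scene');A=cloud(a);B=cloud(b)
print('wrist col 270,281,291');
for v in range(232,302,4): print(v,*[A[v,u].round(3).tolist() for u in(269,281,291)])
print('scene'); 
for v in range(252,284,2): print(v,*[B[v,u].round(3).tolist() for u in(373,375,377)])
E
```

```text
wrist col 270,281,291
232 [0.51, -0.313, 0.042] [0.514, -0.318, 0.045] [0.515, -0.323, 0.044]
236 [0.509, -0.313, 0.044] [0.511, -0.319, 0.044] [0.513, -0.324, 0.044]
240 [0.507, -0.314, 0.044] [0.512, -0.319, 0.052] [0.512, -0.324, 0.046]
244 [0.507, -0.314, 0.05] [0.512, -0.319, 0.057] [0.513, -0.324, 0.054]
248 [0.507, -0.314, 0.056] [0.512, -0.318, 0.063] [0.513, -0.324, 0.059]
252 [0.507, -0.314, 0.061] [0.512, -0.318, 0.067] [0.513, -0.323, 0.065]
256 [0.507, -0.314, 0.065] [0.513, -0.318, 0.074] [0.513, -0.323, 0.07]
260 [0.508, -0.314, 0.072] [0.512, -0.318, 0.077] [0.513, -0.323, 0.075]
264 [0.516, -0.312, 0.093] [0.518, -0.316, 0.094] [0.519, -0.32, 0.094]
268 [0.515, -0.312, 0.096] [0.517, -0.316, 0.097] [0.519, -0.32, 0.097]
272 [0.515, -0.312, 0.1] [0.517, -0.316, 0.1] [0.519, -0.319, 0.101]
276 [0.516, -0.312, 0.104] [0.517, -0.316, 0.103] [0.519, -0.319, 0.104]
280 [0.516, -0.312, 0.107] [0.517, -0.316, 0.107] [0.519, -0.319, 0.107]
284 [0.516, -0.312, 0.11] [0.517, -0.316, 0.11] [0.519, -0.319, 0.11]
288 [0.516, -0.312, 0.113] [0.517, -0.316, 0.113] [0.519, -0.319, 0.
[... 682 characters left out ...]
 0.094] [0.498, -0.323, 0.094] [0.497, -0.329, 0.096]
266 [0.5, -0.318, 0.085] [0.499, -0.323, 0.087] [0.501, -0.327, 0.088]
268 [0.498, -0.319, 0.08] [0.5, -0.323, 0.081] [0.5, -0.329, 0.083]
270 [0.498, -0.319, 0.075] [0.498, -0.325, 0.077] [0.499, -0.329, 0.078]
272 [0.498, -0.32, 0.069] [0.5, -0.324, 0.069] [0.503, -0.328, 0.069]
274 [0.494, -0.322, 0.066] [0.498, -0.325, 0.065] [0.505, -0.328, 0.062]
276 [0.499, -0.321, 0.057] [0.502, -0.324, 0.056] [0.502, -0.329, 0.058]
278 [0.497, -0.322, 0.053] [0.502, -0.325, 0.051] [0.507, -0.328, 0.049]
280 [0.495, -0.323, 0.048] [0.499, -0.326, 0.047] [0.505, -0.33, 0.045]
282 [0.498, -0.322, 0.039] [0.498, -0.327, 0.042] [-0.487, -0.697, 0.809]
```

The picture shows the shut fingertips resting on the pin's top: pad ends at z≈0.089 in both cameras, with the TCP at 0.0735. The fingers stand about 37 mm farther back than the text says. I'll raise the arm and measure the tips in free air.

Scaled: -0.08 m / 0.5 = -0.16, -0.05 m / 0.5 = -0.1.

```bash

cat > tips.py <<'E'
from h import *
s=sense();a=snap('wrist');A=cloud(a);R=Ro.from_quat(s['tool_rot']).as_matrix()
T=(A-s['tcp_pos'])@R
m=(a['range_z']>0)&(abs(T[...,0])<.013)&(abs(T[...,1])<.05)&(T[...,2]<.04)&(T[...,2]>-.06)
print('tcp',s['tcp_pos'].round(4),'gap',s['finger_gap'],'F',s['force'].round(1),'n',m.sum())
for lo,hi in((-.05,0),(0,.05)):
    k=m&(T[...,1]>lo)&(T[...,1]<=hi); p=T[k]; 
    if len(p): print('tip z(tool) 99%',np.percentile(p[:,2],99).round(4),'y',p[:,1].min().round(4),p[:,1].max().round(4),'x',np.percentile(p[:,0],[1,50,99]).round(4))
E
echo '[0,0,-0.1,0,0,0,0,-0.16,0,0,0,0,-0.16,0,0,0,0,-0.16,0,0]' | python3 -m pendant; python3 tips.py
echo '[0,0,0,0,0.4,0,0,0,0,0.4,0,0,0,0,0.4,0,0,0,0,0.4,0,0,0,0,0.4]' | python3 -m pendant; python3 tips.py;
python3 - <<'E'
from h import *
C=cloud(snap('wrist')); k=(np.hypot(C[...,0]-.507,C[...,1]+.3205)<.015)&(C[...,2]>.07)&(C[...,2]<.1); print('pin top',k.sum(),np.median(C[k],0),C[k].max(0))
E
```

```text
t: 3.3
tcp_pos: [0.5075, -0.3194, 0.1531]
tool_rot: [0.981, 0.195, 0.0, 0.0]
force: [0.0, 0.4, -0.1]
finger_gap: 0.003
gripper_force: 0.0
tcp [ 0.5075 -0.3194  0.1531] gap 0.003487085243945865 F [ 0.   0.4 -0.1] n 5110
tip z(tool) 99% -0.0185 y -0.0323 -0.0 x [-0.0104  0.01    0.0128]
tip z(tool) 99% -0.0184 y 0.0 0.0304 x [-0.0096  0.01    0.0128]
t: 3.85
tcp_pos: [0.5074, -0.3194, 0.1524]
tool_rot: [0.981, 0.195, -0.0, -0.0]
force: [0.5, 0.0, 0.6]
finger_gap: 0.4
gripper_force: 0.0
tcp [ 0.5074 -0.3194  0.1524] gap 0.4004986555060363 F [0.5 0.  0.6] n 6260
tip z(tool) 99% -0.0164 y -0.0479 -0.0177 x [-0.0112  0.0065  0.0127]
tip z(tool) 99% -0.016 y 0.0158 0.0459 x [-0.011   0.0066  0.0126]
pin top 603 [ 0.50694727 -0.32106059  0.08586716] [ 0.51308857 -0.31387784  0.08795477]
```

Measured tips at tool z ≈ -0.016, so the real grasp point is at about -0.0355. Use that from here on.

Scaled: 0.12 m / 0.5 = 0.24, -0.001 m / 0.5 = -0.002.

```bash

echo '[-0.002,0.002,0.1,0,0.4,-0.002,0.002,0.2,0,0.4,-0.002,0.002,0.24,0,0.4,-0.002,0.002,0.24,0,0.4,-0.002,0.002,0.24,0,0,-0.002,0.002,0.24,0,0,-0.002,0.002,0.24,0,0,-0.002,0.002,0.24,0,0,-0.002,0.002,0.24,0,0,-0.002,0.002,0.24,0,0,-0.002,0.002,0.24,0,0]' | python3 -m pendant 60
python3 tips.py
```

```text
t: 5.05
tcp_pos: [0.5073, -0.321, 0.0337]
tool_rot: [0.981, 0.195, 0.0, 0.001]
force: [-0.7, 0.6, 6.4]
finger_gap: 0.173
gripper_force: 58.8
tcp [ 0.5073 -0.321   0.0337] gap 0.17293150492622025 F [-0.7  0.6  6.4] n 15760
tip z(tool) 99% 0.0348 y -0.05 -0.0 x [-0.0119  0.0055  0.0128]
tip z(tool) 99% 0.0347 y 0.0 0.05 x [-0.0115  0.0062  0.0128]
```

Scaled: -0.415 m / 0.5 = -0.83, -0.17 m / 0.5 = -0.34.

```bash

echo '[0,0,-0.1,0,0,0,0,-0.2,0,0,0,0,-0.3,0,0,0,0,-0.34,0,0,0,0,-0.34,0,0,0.2,-0.35,-0.34,0,0,0.474,-0.83,-0.34,0,0,0.474,-0.83,-0.34,0,0,0.474,-0.83,-0.34,0,0,0.474,-0.83,-0.34,0,0,0.474,-0.83,-0.34,0,0,0.474,-0.83,-0.34,0,0,0.474,-0.83,-0.34,0,0,0.474,-0.83,-0.34,0,0,0.474,-0.83,-0.34,0,0,0.474,-0.83,-0.34,0,0,0.474,-0.83,-0.34,0,0,0.474,-0.83,-0.34,0,0]' | python3 -m pendant
python3 - <<'E'
from h import *
go(.568,.1536,.12)
w=snap('wrist');s=snap('scene');t=snap('top')
def c(d,uv,r): 
    u,v=np.round(uv).astype(int); return cv2.resize(d['pixels'][max(v-r,0):v+r,max(u-r,0):u+r,::-1],(400,400),interpolation=2)
H=[.5683,.1536,.04]
for d in(w,s,t): print(proj(d,H)[0].round(1))
im=cv2.resize(w['pixels'][...,::-1],(520,390)); k=c(s,proj(s,[.568,.154,.12])[0],40)[:390,:]
cv2.imwrite('pics/c4.png',np.hstack([im,cv2.resize(k,(280,390))]))
cv2.imwrite('pics/w4.png',w['pixels'][...,::-1]); import pickle; pickle.dump(w,open('w4.pkl','wb'))
E
```

```text
t: 6.9
tcp_pos: [0.5666, 0.1522, 0.2014]
tool_rot: [0.981, 0.194, -0.001, 0.0]
force: [0.8, -0.3, -1.0]
finger_gap: 0.173
gripper_force: 60.7
tool [ 0.0021 -0.0007  0.0814] t 6.9 yaxis [ 0.381 -0.925 -0.   ] zaxis [-2.8e-03 -7.0e-04 -1.0e+00] F [ 0.8 -0.3 -1. ] gap 0.17326418816591524
[278.5 182.8]
[236.6 219.5]
[238.7 233. ]
```

View pics/c4.png

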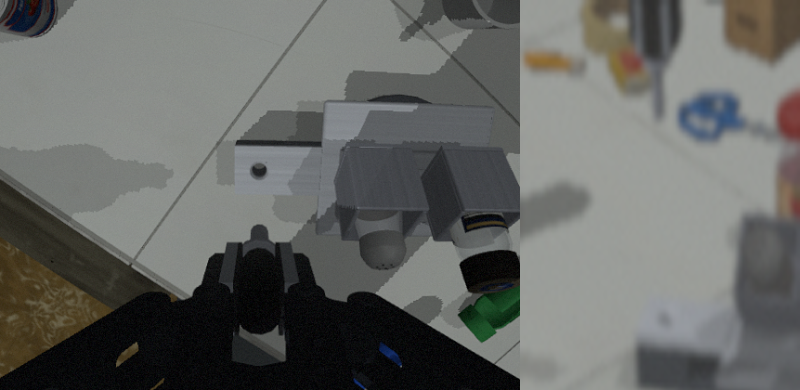

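The wrist view shows the hole at (279,183), as predicted to 0.5 px, and the pin upright in the jaws with its shank end at (280,245). Now fit the shank's location.

```bash

python3 - <<'E'
from h import *
import pickle
w=pickle.load(open('w4.pkl','rb'));C=cloud(w);s=sense()
m=(np.hypot(C[...,0]-.567,C[...,1]-.153)<.02)&(C[...,2]>.165)&(C[...,2]<.21)
R=Ro.from_quat(s['tool_rot']).as_matrix()
T=((C-s['tcp_pos'])@R)[m]
for z0 in np.arange(-.01,.036,.004):
    p=T[(T[:,2]>=z0)&(T[:,2]<z0+.004)]
    if len(p)>4: print(z0.round(3),len(p),'x',p[:,0].max().round(4),'y',p[:,1].min().round(4),p[:,1].max().round(4))
# hole from wrist: centre of dark blob, plane z=.04
g=cv2.cvtColor(w['pixels'],cv2.COLOR_RGB2GRAY)[172:195,266:292]; th=cv2.threshold(g,0,255,cv2.THRESH_OTSU+cv2.THRESH_BINARY_INV)[1]
n,l,st,ce=cv2.connectedComponentsWithStats(th);print(st[1:],ce[1:]+[266,172])
i=l[11,13]; uv=ce[i]+[266,172]; r=w['W'][:3,:3]@rays(w,[uv])[0]; o=w['W'][:3,3]; print('hole',o+r*(.04-o[2])/r[2])
E
```

```text
-0.01 43 x 0.0083 y -0.0088 0.0057
-0.006 9 x 0.0078 y -0.0063 0.0062
0.006 23 x 0.0026 y -0.0039 0.0028
0.01 62 x 0.0027 y -0.0054 0.0033
0.014 58 x 0.0025 y -0.0055 0.0039
0.018 52 x 0.0023 y -0.0055 0.0035
0.022 36 x 0.0019 y -0.0056 0.0036
[[  4   4  17  17 220]] [[278.19545455 183.70909091]]
hole [0.56750139 0.15351914 0.04      ]
```

Scaled: 0.115 m / 0.5 = 0.23, 0.05 m / 0.5 = 0.1.

```bash

echo '[0.0086,0,0.1,0,0,0.0086,0,0.2,0,0,0.0086,0,0.23,0,0,0.0086,0,0.23,0,0,0.0086,0,0.23,0,0,0.0086,0,0.23,0,0]' | python3 -m pendant
python3 - <<'E'
from h import *
s=sense();w=snap('wrist');C=cloud(w);R=Ro.from_quat(s['tool_rot']).as_matrix()
T=(C-s['tcp_pos'])@R; o=T[(np.hypot(T[...,0],T[...,1])<.02)&(T[...,2]>-.01)&(T[...,2]<.035)]
for z0 in np.arange(-.01,.036,.004):
    p=o[(o[:,2]>=z0)&(o[:,2]<z0+.004)]
    if len(p)>4: print(z0.round(3),len(p),'x',p[:,0].max().round(4),'y',p[:,1].min().round(4),p[:,1].max().round(4))
print(s['tcp_pos'],'hole px',proj(w,[.568,.1536,.04])); u,v=proj(w,[.568,.1536,.04])[0].astype(int); 
im=cv2.resize(w['pixels'][v-50:v+50,u-50:u+50,::-1],(300,300),interpolation=2); 
b=snap('scene'); u,v=proj(b,[.568,.1536,.05])[0].astype(int); k=cv2.resize(b['pixels'][v-30:v+30,u-30:u+30,::-1],(300,300),interpolation=2); cv2.imwrite('pics/c5.png',np.hstack([im,k]))
E
```

```text
t: 7.65
tcp_pos: [0.5731, 0.1547, 0.0895]
tool_rot: [0.981, 0.194, 0.002, 0.0]
force: [-0.1, -0.7, -0.5]
finger_gap: 0.173
gripper_force: 60.7
-0.01 192 x 0.0089 y -0.0083 0.0068
0.006 34 x 0.0031 y -0.0038 0.0033
0.01 65 x 0.003 y -0.0048 0.0039
0.014 56 x 0.0032 y -0.0049 0.004
0.018 44 x 0.0028 y -0.005 0.0041
0.022 34 x 0.0024 y -0.0051 0.0042
[0.57311152 0.15465604 0.08949896] hole px [[277.85642344 237.95094111]]
```

View pics/c5.png

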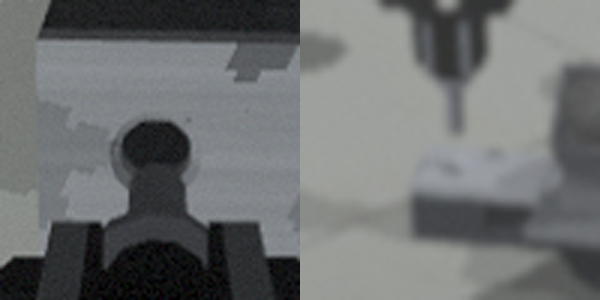

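The crop shows the shank just short of the hole, with the rim at (279,239) in the wrist picture. By measurement the pin must go 3 mm back along tool x. Correct that and enter gently.

Scaled: 0.033 m / 0.5 = 0.066, 0.03 m / 0.5 = 0.06.

```bash

echo '[-0.006,0,0.01,0,0,-0.006,0,0.02,0,0,-0.006,0,0.03,0,0,-0.006,0,0.04,0,0,-0.006,0,0.05,0,0,-0.006,0,0.06,0,0,-0.006,0,0.066,0,0,-0.006,0,0.066,0,0,-0.006,0,0.066,0,0]' | python3 -m pendant
python3 -c "
from h import *
go(.5701,.1539,.0335); print(sense()['ft_torque'])"
```

```text
t: 8.65
tcp_pos: [0.5688, 0.1539, 0.0547]
tool_rot: [0.981, 0.195, 0.0, -0.0]
force: [-0.3, 0.2, -0.7]
finger_gap: 0.175
gripper_force: 60.7
tool [0.0013 0.0005 0.0212] t 8.65 yaxis [ 0.382 -0.924 -0.   ] zaxis [-0.  0. -1.] F [-0.3  0.2 -0.7] gap 0.17456210255631271
[-0.00881228  0.03141078 -0.00024492]
```

No contact force and the shank end is already below the tab top. Push home (same TCP height, 0.0335, as when parked).

Scaled: 0.024 m / 0.5 = 0.048, 0.021 m / 0.5 = 0.042.

```bash

echo '[0.002,0,0.01,0,0,0.002,0,0.02,0,0,0.002,0,0.03,0,0,0.002,0,0.038,0,0,0.002,0,0.042,0,0,0.002,0,0.046,0,0,0.002,0,0.048,0,0,0.002,0,0.048,0,0,0.002,0,0.048,0,0]' | python3 -m pendant
python3 -c "
from h import *
go(.568,.1536,.0335)"
```

```text
t: 9.55
tcp_pos: [0.5693, 0.1542, 0.0336]
tool_rot: [0.981, 0.195, -0.0, 0.0]
force: [-5.9, -0.8, 19.0]
finger_gap: 0.166
gripper_force: 62.8
tool [-0.0014  0.      0.0001] t 9.55 yaxis [ 0.382 -0.924  0.   ] zaxis [ 0.e+00 -2.e-04 -1.e+00] F [-5.9 -0.8 19. ] gap 0.16615641898491662
```

Scaled: -0.13 m / 0.5 = -0.26, -0.09 m / 0.5 = -0.18.

```bash

echo '[0.002,0,0,0,0.45,0.002,0,0,0,0.45,0.002,0,0,0,0.45,0.002,0,0,0,0.45,0.002,0,-0.08,0,0.45,0.002,0,-0.18,0,0.45,0.002,0,-0.26,0,0.45,0.002,0,-0.26,0,0.45,0.002,0,-0.26,0,0.45,0.002,0,-0.26,0,0.45]' | python3 -m pendant
python3 - <<'E'
from h import *
import pickle
s=sense();w=snap('wrist');t=snap('top');C=cloud(w); k=(np.hypot(C[...,0]-.568,C[...,1]-.1536)<.013)&(C[...,2]>.079)&(C[...,2]<.12); print('pin top',k.sum(),np.median(C[k],0),C[k].max(0),'tcp',s['tcp_pos'])
k=(np.hypot(C[...,0]-.568,C[...,1]-.1536)<.013)&(C[...,2]>.043)&(C[...,2]<.049);print('collar',k.sum(),np.median(C[k],0))
pickle.dump((s,w,t),open('w5.pkl','wb'))
R=Ro.from_quat(s['tool_rot']).as_matrix()
# jar cap & rack: top cam cloud in rack frame guess
from scipy.optimize import minimize
for n,d in(('w',w),('t',t),('s',snap('scene'))):
    P=cloud(d);a=np.radians(22);ey=np.array([-np.sin(a),np.cos(a)]);ex=np.array([np.cos(a),np.sin(a)])
    ax=np.array([.568,.1536])-.137*ey; q=P[...,:2]-ax; X=q@ex;Y=q@ey;Z=P[...,2]
    m=(abs(Y+.04)<.035)&(Z>.12)&(Z<.17)&(abs(X)<.13)
    print(n,m.sum(),'X',np.percentile(X[m],[1,50,99]).round(4) if m.any() else '','Y',np.percentile(Y[m],[1,50,99]).round(4),'Z',np.percentile(Z[m],[50,99]).round(4))
    np.save(f'jar_{n}.npy',np.c_[X[m],Y[m],Z[m]])
    m=(abs(X)<.09)&(abs(Y)<.1)&(Z>.037)&(Z<.043); r=P[m][:,:2].astype(np.float32)
    m2=(abs(X)<.06)&(Y>.09)&(Y<.165)&(Z>.037)&(Z<.043)
    if m.sum()>50: print('rect',cv2.minAreaRect(r), cv2.minAreaRect(P[m2][:,:2].astype(np.float32)))
print('axis',ax)
E
```

```text
t: 10.55
tcp_pos: [0.5692, 0.1545, 0.1592]
tool_rot: [0.981, 0.195, -0.002, -0.0]
force: [0.3, 0.9, -0.2]
finger_gap: 0.449
gripper_force: 0.0
pin top 490 [0.5679185  0.15414905 0.08606272] [0.57492441 0.16161266 0.08804229] tcp [0.5692036  0.15447828 0.15922756]
collar 214 [0.57205589 0.15748519 0.04436795]
w 1886 X [-0.0737 -0.0461 -0.0069] Y [-0.0319 -0.0219 -0.0141] Z [0.1287 0.1433]
rect ((0.614232063293457, 0.035650864243507385), (0.12988156080245972, 0.17971521615982056), 21.45246696472168) ((0.5720856785774231, 0.14170487225055695), (0.04655342549085617, 0.06908965110778809), 21.552284240722656)
t 384 X [-0.0752 -0.048  -0.0064] Y [-0.0636 -0.0393 -0.0204] Z [0.1359 0.151 ]
rect ((0.6155197024345398, 0.03505808860063553), (0.12994977831840515, 0.180220365524292), 21.3679141998291) ((0.5627038478851318, 0.1379929929971695), (0.022858377546072006, 0.06866838037967682), 21.67795181274414)
s 190 X [-0.0769 -0.0629 -0.0068] Y [-0.0669 -0.043  -0.0207] Z [0.1378 0.1532]
rect ((0.6121529340744019, 0.033676765859127045), (0.13440203666687012, 0.18125055730342865), 21.988414764404297) ((0.572539746761322, 0.14265680313110352), (0.05320459604263306, 0.06991254538297653), 24.24779510498047)
axis [0.6193211  0.02657581]
```

The pin is home: top at 0.086, collar top at 0.044. Now go over the jar.

The rows are not in the units I measure in: shifts go in shares of 0.5 m and turns go in shares of pi/2 rad. I convert before sending: 0.176 m / 0.5 = 0.352, -0.04 m / 0.5 = -0.08, 0.018 rad / 1.5708 = 0.0115.

```bash

echo '[0,0,-0.08,0,0.65,-0.12,0.352,-0.08,0.0115,0.65,-0.12,0.352,-0.08,0.0115,0.65,-0.12,0.352,-0.08,0.0115,0.65,-0.12,0.352,-0.08,0.0115,0.65,-0.12,0.352,-0.08,0.0115,0.65,-0.12,0.352,-0.08,0.0115,0.65,-0.12,0.352,-0.08,0.0115,0.65,-0.12,0.352,-0.08,0.0115,0.65]' | python3 -m pendant
cat > jar.py <<'E'
from h import *
from scipy.optimize import least_squares
import pickle
a=np.radians(21.4);ey=np.array([-np.sin(a),np.cos(a)]);ex=np.array([np.cos(a),np.sin(a)]);ax=np.array([.568,.1537])-.137*ey
u0=np.array([-.643,0,.766])
res=[]
w=snap('wrist');save(w,'pics/w6.png')
for n,d in(('w',w),('t',snap('top')),('s',snap('scene'))):
    P=cloud(d); q=P[...,:2]-ax; p=np.stack([q@ex,q@ey,P[...,2]],-1)
    m=(abs(p[...,1]+.04)<.03)&(p[...,2]>.10)&(p[...,2]<.165)&(p[...,0]>-.13)&(p[...,0]<.03)
    s=sense();R=Ro.from_quat(s['tool_rot']).as_matrix();T=(P-s['tcp_pos'])@R
    m&=~((T[...,2]<-.005)&(abs(T[...,1])<.07)&(abs(T[...,0])<.04)&(P[...,2]>.155))
    p=p[m]
    def f(v,full=0):
        c=np.array([v[0],v[1],.062+0]); e=p-c; t=e@u0; r=np.linalg.norm(e-np.outer(t,u0),axis=1)
        k=t>.07
        sd=np.maximum(r-.0205,t-v[2]); o=np.where(k,sd,0); o=np.where(abs(o)<.012,o,.012)
        return (o,k.sum(),np.median(abs(o[k])),t[k].max()) if full else o
    b=min((least_squares(f,[x0,-.04,.105],loss='soft_l1',f_scale=.002) for x0 in(-.02,0,.02)),key=lambda b:b.cost)
    print(n,b.x.round(4),f(b.x,1)[1:]); 
go(.58,-.03,.19)
E
python3 jar.py
```

```text
t: 11.6
tcp_pos: [0.5819, -0.0294, 0.2003]
tool_rot: [0.982, 0.187, -0.001, -0.0]
force: [-0.4, -0.6, 0.1]
finger_gap: 0.654
gripper_force: 0.0
  return _methods._mean(a, axis=axis, dtype=dtype,
  ret = ret.dtype.type(ret / rcount)
Traceback (most recent call last):
  File "jar.py", line 20, in <module>
    print(n,b.x.round(4),f(b.x,1)[1:]);
                         ~^^^^^^^
  File "jar.py", line 18, in f
    return (o,k.sum(),np.median(abs(o[k])),t[k].max()) if full else o
                                           ~~~~~~~~^^
ValueError: zero-size array to reduction operation maximum which has no identity
```

```bash

cat > jar.py <<'E'
from h import *
import pickle
a=np.radians(21.4);ey=np.array([-np.sin(a),np.cos(a)]);ex=np.array([np.cos(a),np.sin(a)]);ax=np.array([.568,.1537])-.137*ey
u=np.array([-.643,0,.766])
_,_,t0=pickle.load(open('w5.pkl','rb'))
s0=pickle.load(open('scene.pkl','rb'));t00=pickle.load(open('top.pkl','rb'));w=snap('wrist');save(w,'pics/w6.png')
for n,d in(('w',w),('t',t00),('s',s0)):
    P=cloud(d); q=P[...,:2]-ax; p=np.stack([q@ex,q@ey,P[...,2]],-1)
    p=p[(abs(p[...,1]+.04)<.035)&(p[...,2]>.09)&(p[...,2]<.16)&(p[...,0]>-.13)&(p[...,0]<.03)]
    b=(0,)
    for x in np.arange(-.03,.031,.001):
        for y in np.arange(-.046,-.034,.001):
            e=p-[x,y,.062]; t=e@u; r=np.linalg.norm(e-np.outer(t,u),axis=1)
            sd=np.where((r<.0205),t-.105,r-.0205); k=(t>.064)&(abs(sd)<.0015)
            if k.sum()>b[0]: b=(k.sum(),x.round(4),y.round(4),len(p),np.median(sd[k]))
    print(n,b)
    x,y=b[1:3]; c=np.array([x,y,.062])+.105*u; g=np.array([x,y,.062])+.09*u
    print(' cap centre',(ax+ex*c[0]+ey*c[1]).round(4),c[2].round(4),'grasp',(ax+ex*g[0]+ey*g[1]).round(4),g[2].round(4),'px cap in wrist',proj(w,[*(ax+ex*c[0]+ey*c[1]),c[2]]).round(0))
go(.58,-.03,.19)
E
python3 jar.py
```

```text
w (np.int64(1947), np.float64(0.001), np.float64(-0.04), 10750, np.float64(0.0007587459474332273))
 cap centre [ 0.5707 -0.0354] 0.1424 grasp [ 0.5796 -0.0318] 0.1309 px cap in wrist [[281. 244.]]
t (np.int64(126), np.float64(0.011), np.float64(-0.044), 761, np.float64(0.0003228076680882805))
 cap centre [ 0.5814 -0.0354] 0.1424 grasp [ 0.5904 -0.0319] 0.1309 px cap in wrist [[288. 229.]]
s (np.int64(98), np.float64(0.008), np.float64(-0.041), 345, np.float64(0.00039748040530960226))
 cap centre [ 0.5775 -0.0337] 0.1424 grasp [ 0.5865 -0.0302] 0.1309 px cap in wrist [[283. 233.]]
tool [-0.0021 -0.0008  0.0107] t 11.8 yaxis [ 0.367 -0.93  -0.   ] zaxis [-0.  0. -1.] F [ 0.4  0.2 -0. ] gap 0.6494371127850919
```

View pics/w6.png

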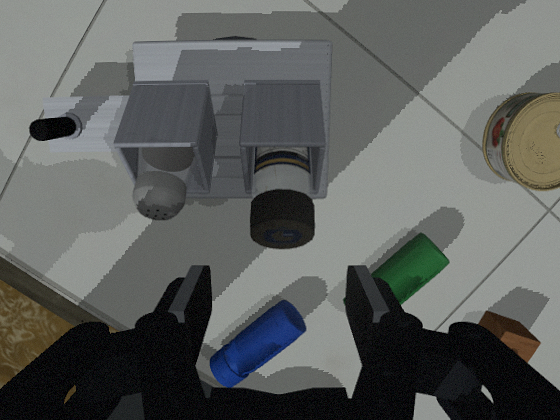

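The wrist view shows the dark cap at (283,220) with its face ellipse at (284,238), the shaker at (160,190), and the home pin at (55,128). I'll check the jar's profile along the cap's centre column.

```bash

python3 - <<'E'
from h import *
a=np.radians(21.4);ey=np.array([-np.sin(a),np.cos(a)]);ex=np.array([np.cos(a),np.sin(a)]);ax=np.array([.568,.1537])-.137*ey
w=snap('wrist');P=cloud(w)
for v in range(140,256,6):
    r=np.median(P[v-1:v+2,280:286].reshape(-1,3),0); X=(r[:2]-ax)@ex;Y=(r[:2]-ax)@ey
    # px from cylinder top: n=(.766,.643): (X-px)*.766+(Z-.062)*.643=.0205 
    print(v,X.round(4),Y.round(4),r[2].round(4),'px cyl',(X-(.0205-(r[2]-.062)*.643)/.766).round(4),'px cap',(X+(.105-(r[2]-.062)*.766)/.643).round(4))
for v in(190,200,210,220,228):
    row=P[v]; k=(row[:,2]>.115)&(row[:,2]<.165)&(np.arange(560)>235)&(np.arange(560)<330); Y=(row[k][:,:2]-ax)@ey; print(v,Y.min().round(4),Y.max().round(4))
E
```

```text
140 -0.006 -0.0409 0.1201 px cyl 0.0161 px cap 0.0881
146 -0.0097 -0.0411 0.1208 px cyl 0.0129 px cap 0.0836
152 -0.0139 -0.0411 0.1164 px cyl 0.005 px cap 0.0846
158 -0.0174 -0.041 0.12 px cyl 0.0046 px cap 0.0768
164 -0.0205 -0.0411 0.1231 px cyl 0.004 px cap 0.0701
170 -0.0238 -0.041 0.126 px cyl 0.0032 px cap 0.0633
176 -0.0268 -0.041 0.1293 px cyl 0.0029 px cap 0.0563
182 -0.03 -0.0408 0.132 px cyl 0.002 px cap 0.0499
188 -0.0337 -0.0408 0.1336 px cyl -0.0003 px cap 0.0444
194 -0.0356 -0.0409 0.1395 px cyl 0.0028 px cap 0.0353
200 -0.0386 -0.0409 0.1423 px cyl 0.002 px cap 0.0291
206 -0.0414 -0.0409 0.1455 px cyl 0.002 px cap 0.0224
212 -0.044 -0.0408 0.1487 px cyl 0.002 px cap 0.016
218 -0.0468 -0.0409 0.1515 px cyl 0.0016 px cap 0.01
224 -0.0513 -0.041 0.1488 px cyl -0.0051 px cap 0.0086
230 -0.0565 -0.0409 0.1447 px cyl -0.0138 px cap 0.0082
236 -0.0622 -0.041 0.1396 px cyl -0.0238 px cap 0.0087
242 -0.0685 -0.0412 0.1339 px cyl -0.0349 px cap 0.0091
248 -0.0764 -0.042 0.1253 px cyl -0.05 px cap 0.0115
254 -0.1346 -0.0432 -0.0002 px cyl -0.2136 px cap 0.1029
190 -0.0604 -0.0215
200 -0.0587 -0.022
210 -0.0603 -0.0207
220 -0.0606 -0.021
228 -0.0604 -0.0212
```

Fitted jar: the cap rim tops out at z=0.152 (text 0.155), Y=-41 mm, lean about 42°. Grasp at X=-55 mm, z≈0.128 in the rack frame.

```bash
cat >> h.py <<'E'
_a=np.radians(21.4);EY=np.array([-np.sin(_a),np.cos(_a)]);EX=np.array([np.cos(_a),np.sin(_a)]);AX=np.array([.568,.1537])-.137*EY
def rk(X,Y,Z,g=-.0355): go(*(AX+EX*X+EY*Y),Z+g)
E
python3 -c "
from h import *
rk(-.055,-.041,.1283); print(AX)"
```

```text
tool [-0.0012  0.0016  0.108 ] t 11.85 yaxis [ 0.366 -0.93   0.   ] zaxis [ 2.e-04 -0.e+00 -1.e+00] F [ 0.8  0.5 -0.4] gap 0.6534829681250406
[0.61798812 0.02614535]
```

Scaled: 0.108 m / 0.5 = 0.216, 0.1 m / 0.5 = 0.2.

```bash

echo '[-0.002,0.003,0.08,0,0.65,-0.002,0.003,0.16,0,0.65,-0.002,0.003,0.2,0,0.65,-0.002,0.003,0.216,0,0.65,-0.002,0.003,0.216,0,0.65,-0.002,0.003,0.216,0,0.65]' | python3 -m pendant
python3 -c "
from h import *
rk(-.055,-.041,.1283)"
echo '[0,0,0,0,0,0,0,0,0,0,0,0,0,0,0,0,0,0,0,0,0,0,0,0,0,0,0,0,0,0]' | python3 -m pendant 40
```

```text
t: 12.45
tcp_pos: [0.583, -0.0328, 0.0937]
tool_rot: [0.983, 0.186, 0.001, 0.0]
force: [0.7, 0.7, -0.3]
finger_gap: 0.652
gripper_force: 0.0
tool [-0.0009 -0.0011  0.0009] t 12.45 yaxis [ 0.365 -0.931  0.001] zaxis [ 2.2e-03 -5.0e-04 -1.0e+00] F [ 0.7  0.7 -0.3] gap 0.6517838514396906
t: 13.05
tcp_pos: [0.583, -0.033, 0.0943]
tool_rot: [0.983, 0.186, 0.001, 0.001]
force: [-0.9, 0.4, 6.2]
finger_gap: 0.465
gripper_force: 40.1
```

Scaled: -0.068 m / 0.5 = -0.136, -0.061 m / 0.5 = -0.122.

```bash

echo '[-0.013,0,-0.0152,0,0,-0.026,0,-0.0304,0,0,-0.039,0,-0.0456,0,0,-0.052,0,-0.0608,0,0,-0.065,0,-0.076,0,0,-0.078,0,-0.0912,0,0,-0.091,0,-0.1064,0,0,-0.104,0,-0.122,0,0,-0.116,0,-0.136,0,0,-0.116,0,-0.136,0,0,-0.116,0,-0.136,0,0]' | python3 -m pendant
python3 - <<'E'
from h import *
rk(-.113,-.041,.196)
s=snap('scene'); u,v=proj(s,[.53,-.03,.15])[0].astype(int); cv2.imwrite('pics/s7.png',cv2.resize(s['pixels'][v-80:v+80,u-90:u+90,::-1],(720,640)))
w=snap('wrist');C=cloud(w);st=sense();R=Ro.from_quat(st['tool_rot']).as_matrix();T=(C-st['tcp_pos'])@R
k=(abs(T[...,1])<.006)&(T[...,2]<.08)&(T[...,2]>-.06)&(abs(T[...,0])<.1); p=T[k]
for z0 in np.arange(-.06,.08,.008):
    q=p[(p[:,2]>=z0)&(p[:,2]<z0+.008)]; 
    if len(q)>5: print(z0.round(3),len(q),q[:,0].max().round(4),np.median(q[:,0]).round(4),q[:,0].min().round(4))
E
```

```text
t: 14.15
tcp_pos: [0.5278, -0.054, 0.1609]
tool_rot: [0.983, 0.186, 0.0, 0.0]
force: [0.3, -0.1, -1.0]
finger_gap: 0.466
gripper_force: 40.3
tool [ 0.0002 -0.0008  0.0004] t 14.15 yaxis [ 0.365 -0.931  0.   ] zaxis [ 3.e-04 -1.e-04 -1.e+00] F [ 0.3 -0.1 -1. ] gap 0.4664357014781131
-0.06 1232 0.0138 0.0085 -0.0
-0.052 1550 0.0215 0.0144 -0.0095
-0.044 1126 0.0276 0.021 -0.0177
-0.036 1083 0.036 0.0293 -0.0229
-0.028 841 0.0429 0.0374 0.0305
-0.02 721 0.0498 0.0448 0.0396
-0.012 646 0.0569 0.0519 0.0465
-0.004 571 0.0643 0.0592 0.0536
0.004 412 0.0706 0.0657 0.0609
0.012 419 0.0757 0.0718 0.0676
0.02 6 0.0757 0.0753 0.074
```

The jar is out, leaning 42°, free at z≈0.196. Turning it: bring its foot against the front edge of the (now locked) rack plate and push forward, so it pivots between the pads. Lower it in front of the rack first.

Scaled: 0.108 m / 0.5 = 0.216, -0.052 m / 0.5 = -0.104.

```bash

echo '[-0.06,0.01,0,0,0,-0.104,0.018,0,0,0,-0.104,0.018,0.06,0,0,-0.104,0.018,0.12,0,0,-0.104,0.018,0.17,0,0,-0.104,0.018,0.2,0,0,-0.104,0.018,0.216,0,0,-0.104,0.018,0.216,0,0,-0.104,0.018,0.216,0,0]' | python3 -m pendant 28
cat > tilt.py <<'E'
from h import *
w=snap('wrist');C=cloud(w);st=sense();R=Ro.from_quat(st['tool_rot']).as_matrix();T=(C-st['tcp_pos'])@R
k=(abs(T[...,1])<.006)&(T[...,2]<.06)&(T[...,2]>-.03)&(abs(T[...,0])<.1)&(C[...,2]>.043); p=T[k]
z=[];x=[]
for z0 in np.arange(-.03,.06,.005):
    q=p[(p[:,2]>=z0)&(p[:,2]<z0+.005)]
    if len(q)>8: z.append(z0+.0025);x.append(np.median(q[:,0]))
x=np.array(x);z=np.array(z);print('z',z.round(4),'x',x.round(4)); f=np.polyfit(z,x,1); print('tilt deg',np.degrees(np.arctan(f[0])),'resid',(x-np.polyval(f,z)).std())
g=(st['tcp_pos'][:2]-AX); print('Xg',g@EX,'Yg',g@EY,'Zg',st['tcp_pos'][2]+.0355,'F rack',(st['force'][:2]@EX).round(2),(st['force'][:2]@EY).round(2),st['force'][2].round(2),'gap',st['finger_gap'],st['t'])
E
python3 tilt.py
```

```text
t: 15.15
tcp_pos: [0.4833, -0.0814, 0.0529]
tool_rot: [0.983, 0.186, 0.0, 0.0]
force: [0.1, 0.1, -0.6]
finger_gap: 0.469
gripper_force: 40.3
z [-0.0275 -0.0225 -0.0175 -0.0125 -0.0075 -0.0025  0.0025  0.0075  0.0125] x [0.0336 0.0383 0.0428 0.0473 0.0518 0.0563 0.0609 0.0653 0.0676]
tilt deg 41.159842230662505 resid 0.0006088447846943933
Xg -0.1645281167098364 Yg -0.0511033051706073 Zg 0.08878819713243855 F rack 0.08 -0.1 -0.91 gap 0.46602550426668443 15.2
```

Scaled: 0.045 m / 0.5 = 0.09, -0.007 m / 0.5 = -0.014.

```bash

echo '[0.02,0,0,0,0,0.04,0,0,0,0,0.05,0,-0.004,0,0,0.06,0,-0.008,0,0,0.07,0,-0.01,0,0,0.08,0,-0.012,0,0,0.09,0,-0.014,0,0,0.09,0,-0.014,0,0]' | python3 -m pendant 25; python3 tilt.py
```

```text
t: 16.0
tcp_pos: [0.5248, -0.0643, 0.0594]
tool_rot: [0.983, 0.186, -0.0, -0.0]
force: [-2.1, -0.9, -4.1]
finger_gap: 0.466
gripper_force: 40.6
z [-0.0275 -0.0225 -0.0175 -0.0125 -0.0075 -0.0025  0.0025  0.0075  0.0125
  0.0175] x [0.0745 0.0806 0.0849 0.089  0.0933 0.0416 0.0431 0.0458 0.0486 0.0504]
tilt deg -45.03952219986428 resid 0.01385852117754126
Xg -0.1198674307087094 Yg -0.05027438446436478 Zg 0.09484732986614436 F rack -2.65 0.89 -4.34 gap 0.46880317302892166 16.05
```

Pivoting works: about 25° left with only 3 N on the rack. Continue.

Scaled: 0.034 m / 0.5 = 0.068, 0.02 m / 0.5 = 0.04.

```bash
sed -i 's/k=(abs(T/k=(T[...,0]<.06)\&(abs(T/' tilt.py
echo '[0.01,0,-0.002,0,0,0.02,0,-0.004,0,0,0.03,0,-0.006,0,0,0.04,0,-0.006,0,0,0.05,0,-0.006,0,0,0.06,0,-0.006,0,0,0.068,0,-0.006,0,0,0.068,0,-0.006,0,0]' | python3 -m pendant; python3 tilt.py
```

```text
t: 16.85
tcp_pos: [0.5557, -0.0522, 0.0627]
tool_rot: [0.983, 0.186, -0.001, -0.0]
force: [-4.3, -0.1, -1.4]
finger_gap: 0.466
gripper_force: 41.2
z [-0.0275 -0.0225 -0.0175 -0.0125 -0.0075 -0.0025  0.0025  0.0075  0.0125
  0.0175] x [0.0421 0.0449 0.0499 0.0539 0.0576 0.0196 0.02   0.0205 0.0211 0.0217]
tilt deg -37.66535690805769 resid 0.010245845204885624
Xg -0.08655534003565953 Yg -0.050237583095401904 Zg 0.09819593607362453 F rack -4.77 0.35 -0.96 gap 0.46600772197446755 16.9
```

Scaled: -0.1 m / 0.5 = -0.2, -0.09 m / 0.5 = -0.18.

```bash

echo '[0.006,0,0,0,0,0.012,0,0,0,0,0.014,0,0,0,0,0.014,0,0,0,0,0,0,0,0,0,-0.04,0,0,0,0,-0.08,0,-0.06,0,0,-0.1,0,-0.12,0,0,-0.1,0,-0.18,0,0,-0.1,0,-0.2,0,0,-0.1,0,-0.2,0,0,-0.1,0,-0.2,0,0,-0.1,0,-0.2,0,0]' | python3 -m pendant; python3 tilt.py
```

```text
t: 18.2
tcp_pos: [0.5092, -0.0703, 0.1613]
tool_rot: [0.983, 0.186, -0.001, -0.001]
force: [-0.0, -0.1, -1.1]
finger_gap: 0.462
gripper_force: 41.6
z [-0.0275 -0.0225 -0.0175 -0.0125 -0.0075 -0.0025  0.0025  0.0075  0.0125
  0.0175  0.0225  0.0275  0.0325  0.0375  0.0425  0.0475  0.0525] x [0.0154 0.0146 0.0157 0.0159 0.0164 0.0167 0.0169 0.017  0.0173 0.0174
 0.0176 0.0179 0.018  0.0183 0.0183 0.0177 0.0181]
tilt deg 2.3346708998631134 resid 0.00037401295178646264
Xg -0.13650510196593593 Yg -0.050104733736986116 Zg 0.19675183736976767 F rack -0.03 0.28 -0.62 gap 0.46382413760831487 18.25
```

Scaled: -0.09 m / 0.5 = -0.18, -0.06 m / 0.5 = -0.12.

```bash

echo '[0,0,-0.06,0,0,0,0,-0.12,0,0,0,0,-0.18,0,0,0,0,-0.18,0,0,0,0,-0.18,0,0,0,0,-0.18,0,0,0,0,-0.18,0,0,0,0,-0.18,0,0]' | python3 -m pendant 45; python3 tilt.py
python3 - <<'E'
from h import *
s=snap('scene');t=snap('top');w=snap('wrist');C=cloud(w);st=sense();R=Ro.from_quat(st['tool_rot']).as_matrix();T=(C-st['tcp_pos'])@R
k=(abs(T[...,1])<.02)&(T[...,2]>0)&(T[...,2]<.1)&(abs(T[...,0])<.03); print('underside z',C[k][:,2].min())
P=cloud(t);k=(np.hypot(P[...,0]-.568,P[...,1]-.1536)<.02)&(P[...,2]>.06); print('pin top',P[k][:,2].max() if k.any() else None)
cv2.imwrite('pics/end.png',np.hstack([cv2.resize(s['pixels'][100:310,200:420],(400,382)),cv2.resize(t['pixels'][90:330,170:420],(400,382))])[...,::-1])
print(st['qd'].round(4))
E
```

```text
t: 19.05
tcp_pos: [0.5091, -0.0705, 0.2514]
tool_rot: [0.983, 0.186, -0.001, -0.001]
force: [0.2, 1.1, -0.5]
finger_gap: 0.462
gripper_force: 45.8
z [-0.0275 -0.0225 -0.0175 -0.0125 -0.0075 -0.0025  0.0025  0.0075  0.0125
  0.0175  0.0225  0.0275  0.0325  0.0375  0.0425  0.0475  0.0525] x [0.0152 0.0143 0.0155 0.0157 0.0161 0.0164 0.0166 0.0168 0.017  0.0172
 0.0174 0.0176 0.0178 0.0181 0.018  0.0175 0.0178]
tilt deg 2.329605180157084 resid 0.0003824042863592351
Xg -0.13646213450052164 Yg -0.05036239760312618 Zg 0.2871813985720362 F rack 0.56 -0.01 -1.25 gap 0.4649616907225436 19.1
underside z 0.1975287922009229
pin top 0.08876861419531323
[ 0.0002 -0.0052 -0.0019 -0.0005 -0.0011  0.    ]
```

View pics/end.png

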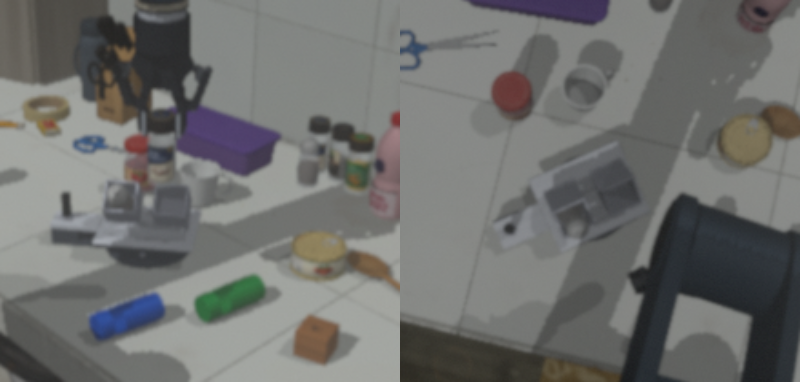

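The final view shows the jar upright with its cap up in the jaws (160,150), its underside at 0.197 m. The pin is home in the tab (66,207), the shaker is in its pocket (122,195), and the tins, jam jar and look-alikes have not moved.

```bash
python3 -c "
from station import job
print(job.sign_off())"
```

```text
the job is handed in; nothing more can be done
None
```

I've handed the job in at about 19 s: the pin is fully home and released, locking the rack, and the jar is held steady, cap up, about 2° off vertical, its underside 0.197 m above the worktop.

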